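# Put the file-bit soaking pot together

### The job

Put the soaking pot for the electric-file bits together for the next soak, working from the bottom up: first stand the white pot upright with its whole foot on the round dark drip mat, then hang the steel strainer in the pot so that its flange rests on the rim, then stand the rack of bits upright on the floor of the strainer, and last set the cap over the strainer's neck, fully down on its flange. Let go of each piece before fetching the next, do not tip the bit rack over, and leave the primer and gel bottles, the cream jar, the glass dish and the buffer block where they are.

Things in the scene. Friction and masses are not known exactly. Their poses are not given: they have to be found in the camera images.
- drip_mat: Round dark grey rubber drip mat, 90 mm across and 4 mm thick, fixed to the table (it does not slide). Origin: centre of its underside, on the table; z up.
- pot: Soaking pot: plain white round straight-sided plastic pot, open at the top, standing upright. 64 mm outside diameter, 56 mm inside, 60 mm tall, floor 5 mm thick; about 180 g. Grasp it across the outside. Origin: centre of its underside; z up, along its axis.
- strainer: Perforated round steel strainer cup, open on top, upright; ~100 g. Cup outside 48 mm tapering to 42 at the foot (inside 42 to 36), floor 3 mm. Flat flange 70 mm wide, 44 to 48 mm above the foot; above it a neck, outside 54, inside 46, up to 60 mm. Grasp the neck outside, tips just above the flange. In the pot its origin is 16 mm above the pot's. Origin: centre of its underside; z up.
- bit_rack: Round aluminium block, 30 mm wide, 14 tall, with six metal bits (43 mm high) round a thin stem that ends in a black grip, 14 mm wide, 54 to 70 mm above the foot; upright, ~80 g. Grasp the top 12 mm of the grip: in the strainer it stands 13 mm clear of the neck's top. There its origin is 3 mm above the strainer's. Origin: centre of the block's underside; z up, along the stem.
- cap: White round plastic cap, ribbed side, mouth down; ~70 g. Outside 70 mm, inside 62; shell 34 mm tall, 30 free inside; on top in the middle a round knob 18 mm wide, 34 to 52 mm above the mouth's edge: grasp it there. In place it goes round the strainer's neck, edge on the flange, its origin 48 mm above the strainer's. Origin: centre of the mouth's edge (underside); z up.
- primer: Bystander, leave it alone: small all-white bottle with a paper label, 28 mm diameter, 72 mm tall, loose. Origin: centre of its underside; z up.
- gel_bottle: Bystander, leave it alone: small black bottle with a paper label, 30 mm diameter, 80 mm tall, loose. Origin: centre of its underside; z up.
- cream_jar: Bystander, leave it alone: low closed clear jar with a flat black lid with a white disc, 49 mm diameter, 43 mm tall, loose. Origin: centre of its underside; z up.
- dappen_dish: Bystander, leave it alone: small open green-tinted glass dish, 26 mm diameter at the foot, 32 mm at the rim, 26 mm tall, loose. Origin: centre of its underside; z up.
- buffer: Bystander, leave it alone: white buffing block with grey faces, 26 x 95 x 26 mm (its length along its own y axis), lying loose. Origin: centre of its underside; z up.
Mind the look-alikes: they are no part of the job. Leave any purple look-alike of the cap alone.

How it is judged:
By the outcome, as a careful person would: the job done as asked, in the order asked, and still so for the second after the job is handed in, with the robot touching nothing.
It also fails if it takes over 112 s, if anything falls off the work surface, if the arm or the gripper's body presses on something with over 40 N, if the wrist force passes 120 N, or if a joint passes its speed limit or range.

### The arm

A 7-joint arm with a two-finger parallel gripper is mounted at the origin on the work surface. World frame = base frame: x ahead of the robot, y to its left, z up, the work surface at z = 0. Lengths are in m, angles in rad, forces in N, time in s.
With the tool pointing down it reaches from about 0.425 to 0.925 m from the base axis. Payload 6.8 kg.
Tool frame: the origin (TCP) lies at the very end of the fingers, on their centre line; the grasp point (between the pads) lies 19 mm behind it; z points along the fingers, y is the line along which they close (so a half turn about z gives the same grasp; the last joint's range is limited). The gripper opens to 85 mm and grips with 20 to 120 N. Pads are 22 mm wide; open, the fingers measure 114 mm over their backs; the gripper's body (76 mm by 85 mm) begins 54 mm behind the grasp point. The pads swing forward as they close: fully open they stand 13 mm farther back than shut.
Start: joints at [-1.303, 0.477, 0.022, 1.555, -0.011, 1.109, -0.083], TCP at [0.248, 0.628, 0.231] pointing down, gripper open.
Joint ranges: [-2.96, 2.96], [-0.34, 2.1], [-1.41, 1.46], [0.24, 2.44], [-1.37, 4.51], [0.17, 1.92], [-2.96, 2.96]. Speed limits (rad/s): [2.39, 2.39, 3.14, 3.14, 3.14, 3.14, 3.14].

### API

Orientations are given as a rotation vector (axis times angle).
In Python, from bench import get_obs, grab_frame, hand_in gives the robot as it stands.
- The arm moves only by the tool drive_tool, never from a script. Its argument "rows" is a list of rows, each an object with "offset": the shift along the tool's x, y, z as a fraction of full scale, a list of three; "rotation": the turn, a rotation vector about the tool's x, y, z as a fraction of full scale, a list of three; "claw": the opening, from 0 (shut) to 1 (fully open). In form: [{"offset": [tx, ty, tz], "rotation": [wx, wy, wz], "claw": claw}, ...]. A call has 1 to 20 rows; each row is the pose to reach, as a shift and turn from the pose commanded when the call began, along the tool's axes at that moment; what a row does not reach only later rows make up. Full scale, the value 1, is 0.15 m for a shift and 2 rad for a turn. A row lasts 1/12 s, in which the tool goes at most 41.7 mm and 7.16 degrees, less where a joint would pass 70% of its speed; a pose out of reach is approached as far as the arm can. A call with a number of a shift or a turn outside -1 to 1 is refused whole. A call with a gripper value outside its range is refused whole. The fingers move at their own pace and stop on an object; "force" is the grip in N (left out, the last holds). Time passes only in rows, so rows that repeat a pose let the fingers close. It gives the time, the measured TCP pose, the force, the opening and the grip force at its end, in the units of the state.
- get_obs(): the state, without advancing time (a new reading comes with each control period).
- grab_frame(name): name is "scene" or "top" or "wrist"; returns a dict with "frame" (384x512x3 uint8, red, green, blue), "z_map" (384x512 float32, m along the optical axis (not along the pixel's ray), 0 where there is no reading), "vfov" (degrees; the focal length in pixels is half the picture's height over the tangent of half this angle, whatever the lens; pixels are square), "cx", "cy" (the principal point, pixels), "R" (3x3) and "t" (3): a world point X has camera coordinates R X + t. Camera axes: x right, y down, z forward; pixel columns grow to the right and rows downward; lengths in m; the calibration is good to about 2 mm. A picture is of the moment at which its call begins.
- hand_in(): hands the job in; it is judged then, once.
The state is a dict: "clock": time; "joints": joint angles; "qvel": joint speeds; "tau": joint torques, N m; "tcp_pos": TCP position; "orientation": TCP orientation; "contact_force": force on the tool from outside, world axes, zero at the start; "moment": the same for the moment, N m; "grip_width": finger opening in m; "gripper_force": force on a finger pad.
Only numpy, scipy, OpenCV 4.12 (cv2) and the standard library are available. Lean on these libraries where they do the work, as an engineer would, in place of code of your own. Each camera call takes 0.05 s, during which the arm holds its last target. There are 200 camera calls.

## Working session

There is one attempt and no reset: what is moved stays moved. The work goes in short steps, Python scripts to look and compute and a tool call to move; the robot and the scene stay as the last step left them, time stands still between calls to the robot, and variables do not carry over. Pictures are saved under pics/ and viewed, at most 14 in all, crops included, and the job is handed in when it is done.

Besides the shell and the picture viewer there is one more tool, called as name(argument=value, ...), one argument or row to a line, values as JSON. drive_tool: Moves the arm, as the interface text tells. Its arguments: {"type":"object","properties":{"rows":{"type":"array","items":{"type":"object","properties":{"offset":{"type":"array","items":{"type":"number"}},"rotation":{"type":"array","items":{"type":"number"}},"claw":{"type":"number"}}}},"force":{"type":"number"}},"required":["rows"]}

```bash
mkdir -p pics; ls
cat > h.py <<'E'
import numpy as np, cv2
from bench import get_obs, grab_frame
from scipy.spatial.transform import Rotation as Ro
def cloud(f):
    z=f["z_map"]; H,W=z.shape; fo=H/2/np.tan(np.radians(f["vfov"])/2)
    v,u=np.mgrid[:H,:W]
    P=np.stack([(u-f["cx"])/fo*z,(v-f["cy"])/fo*z,z],-1)
    X=(P-np.array(f["t"]))@np.array(f["R"]); X[z==0]=np.nan
    return X
def save(f,n): cv2.imwrite(f"pics/{n}.png",cv2.cvtColor(f["frame"],cv2.COLOR_RGB2BGR))
E
python3 - <<'E'
from h import *
o=get_obs(); print(o["clock"],o["tcp_pos"],o["orientation"],o["grip_width"])
for n in ("top","scene"):
    f=grab_frame(n); save(f,n+"0"); np.savez(n+"0.npz",**f)
    print(n,f["vfov"],f["t"],f["R"])
X=cloud(np.load("top0.npz"))
m=(X[...,2]>0.012)&(X[...,2]<0.15); 
n,l,s,c=cv2.connectedComponentsWithStats(m.astype(np.uint8))
for i in range(1,n):
    if s[i,4]>60:
        p=X[l==i]; print(i,c[i].round(),s[i,4],np.median(p,0).round(3),p.min(0).round(3),p.max(0).round(3))
E
```

```text
pics
0.0 [0.24749879 0.627344   0.23030751] [-5.86825059e-01 -3.08603573e+00  2.88568642e-03] 0.08562137583281496
top 45.88893686717593 [0.03687828 0.54576838 1.1396505 ] [[ 0.00628655 -0.99958222  0.028211  ]
 [-0.99843275 -0.00784321 -0.05541229]
 [ 0.05561041 -0.02781843 -0.99806494]]
scene 45.55628640030581 [-0.06724116 -0.3230408   1.40795125] [[ 0.00323356  0.99989693 -0.01398822]
 [ 0.66444885 -0.01260222 -0.74722749]
 [-0.74732675 -0.00687825 -0.66442111]]
1 [133.  61.] 6247 [0.832 0.357 0.055] [0.744 0.244 0.012] [0.933 0.478 0.064]
2 [471.  65.] 3759 [ 0.847 -0.487  0.053] [ 0.748 -0.598  0.012] [ 0.913 -0.341  0.15 ]
3 [309.  60.] 319 [ 0.859 -0.092  0.016] [ 0.806 -0.155  0.012] [ 0.901 -0.001  0.025]
9 [294.  63.] 81 [ 0.85  -0.046  0.015] [ 0.824 -0.067  0.012] [ 0.874 -0.033  0.019]
30 [ 55. 118.] 618 [0.699 0.559 0.017] [0.617 0.507 0.012] [0.778 0.615 0.026]
31 [413. 103.] 620 [ 0.726 -0.325  0.105] [ 0.71  -0.363  0.013] [ 0.762 -0.313  0.15 ]
36 [272. 115.] 116 [0.703 0.013 0.037] [ 0.694 -0.002  0.012] [0.719 0.026 0.074]
41 [216. 133.] 274 [0.66  0.152 0.055] [0.
[... 327 characters left out ...]
547 0.343 0.012] [0.594 0.39  0.048]
63 [377. 174.] 409 [ 0.56  -0.256  0.025] [ 0.545 -0.306  0.012] [ 0.573 -0.21   0.033]
74 [177. 179.] 71 [0.544 0.251 0.024] [0.528 0.233 0.013] [0.556 0.262 0.032]
84 [317. 203.] 630 [ 0.486 -0.102  0.033] [ 0.453 -0.138  0.012] [ 0.521 -0.068  0.056]
85 [267. 209.] 613 [0.47  0.023 0.034] [ 0.435 -0.013  0.013] [0.502 0.058 0.055]
86 [227. 215.] 122 [0.456 0.122 0.041] [0.442 0.108 0.016] [0.469 0.137 0.086]
87 [366. 223.] 480 [ 0.435 -0.227  0.047] [ 0.402 -0.255  0.012] [ 0.469 -0.187  0.064]
88 [188. 225.] 90 [0.431 0.218 0.036] [0.416 0.208 0.012] [0.441 0.234 0.076]
89 [274. 371.] 1609 [0.069 0.005 0.017] [ 0.037 -0.103  0.012] [0.116 0.111 0.094]
```

View pics/top0.png

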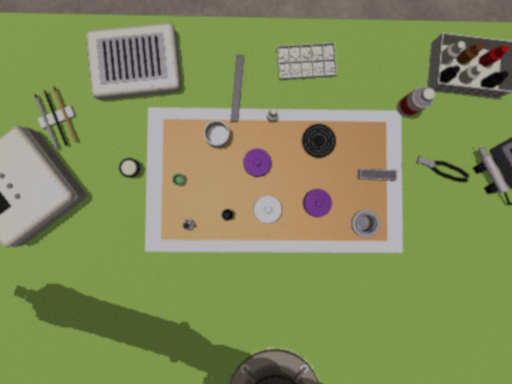

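View pics/scene0.png

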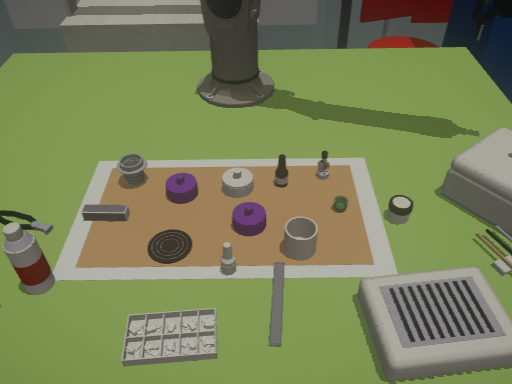

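The top view shows the pot at (217,134), mat (319,140), strainer (365,223), white cap (268,209) and bit rack (189,225).

Things that could be mistaken for the targets:
- **Cap:** white (268,209), against the purple look-alikes at (257,162) and (318,203).
- **Rack:** (189,225), against the gel bottle (227,215) and the primer (272,116).
- **Pot:** (217,134), against the strainer (365,223) and the dish (180,180).

By the description I choose the white cap, the rack at (189,225) and the pot at (217,134). I'll check that in one close crop and fit the centres.

Run:
```python
from h import *
from scipy.optimize import least_squares
F={n:np.load(n+"0.npz") for n in("top","scene")}
f=F["top"]["frame"][100:250,150:410]
g=F["scene"]["frame"][140:275,100:370]
a=cv2.resize(f,(780,450),interpolation=cv2.INTER_CUBIC)[:, :]
g2=cv2.resize(F["scene"]["frame"][140:270,110:410],(780,338),interpolation=cv2.INTER_CUBIC)
a=cv2.resize(a,(450,260)); 
cv2.imwrite("pics/crop.png",cv2.cvtColor(np.vstack([g2,cv2.copyMakeBorder(a,0,0,0,330,0)]),cv2.COLOR_RGB2BGR))
# (guess xy, zlo,zhi of the band used)
T={"pot":((.655,.15),.056,.068),"flange":((.435,-.223),.040,.053),"neck":((.435,-.223),.056,.066),"cap":((.47,.023),.028,.040),"knob":((.47,.023),.046,.058),"rack":((.43,.22),.062,.08),"rackall":((.43,.22),.02,.08)}
for k,(c,a,b) in T.items():
  for n in F:
    X=cloud(F[n]); m=(np.hypot(X[...,0]-c[0],X[...,1]-c[1])<.05)&(X[...,2]>a)&(X[...,2]<b)
    p=X[m]
    if len(p)<3: print(k,n,len(p)); continue
    e,r=cv2.minEnclosingCircle(p[:,:2].astype(np.float32))
    print(k,n,len(p),np.round(e,4),round(r,4),"mean",p.mean(0).round(4),"zmax",p[:,2].max().round(4))
# mat: dark pixels
for n in F:
    X=cloud(F[n]); d=F[n]["frame"].max(2)<70
    m=d&(np.hypot(X[...,0]-.645,X[...,1]+.11)<.07)&(X[...,2]<.012)
    e,r=cv2.minEnclosingCircle(X[m][:,:2].astype(np.float32)); print("mat",n,m.sum(),e,r,X[m].mean(0))
    t=(np.hypot(X[...,0]-.55,X[...,1])<.2); print("table z",np.nanmedian(X[...,2][t]))
```

```text
pot top 129 [0.6565 0.1512] 0.0321 mean [0.6562 0.1507 0.06  ] zmax 0.0641
pot scene 233 [0.6557 0.1489] 0.0327 mean [0.6567 0.1485 0.0598] zmax 0.065
flange top 285 [ 0.4359 -0.2215] 0.0349 mean [ 0.4362 -0.2197  0.047 ] zmax 0.0528
flange scene 284 [ 0.4363 -0.2241] 0.0358 mean [ 0.44   -0.2218  0.0483] zmax 0.053
neck top 106 [ 0.4362 -0.2212] 0.0271 mean [ 0.4357 -0.2205  0.0595] zmax 0.0636
neck scene 148 [ 0.4363 -0.2235] 0.0291 mean [ 0.4366 -0.2226  0.0597] zmax 0.0642
cap top 559 [0.4689 0.023 ] 0.0351 mean [0.4691 0.0227 0.0334] zmax 0.0397
cap scene 467 [0.4693 0.0205] 0.0361 mean [0.4751 0.0207 0.0349] zmax 0.0386
knob top 40 [0.4693 0.0227] 0.0088 mean [0.4697 0.023  0.0509] zmax 0.0552
knob scene 49 [0.469  0.0206] 0.0094 mean [0.4705 0.0205 0.0514] zmax 0.0568
rack top 27 [0.4296 0.2208] 0.0067 mean [0.4295 0.2203 0.0694] zmax 0.0755
rack scene 34 [0.4288 0.2192] 0.0074 mean [0.4304 0.2184 0.0683] zmax 0.0734
rackall top 55 [0.4293 0.2207] 0.0126 mean [0.4298 0.2197 0.0535] zmax 0.0755
rackall scene 153 [0.4294 0.2195] 0.0139 mean [0.4301 0.2188 0.0449] zmax 0.0734
mat top 824 (0.6478925347328186, -0.11068668216466904) 0.04289571940898895 [ 0.64766064 -0.11093755  0.00340812]
table z 0.0006930168097049222
mat scene 858 (0.6465704441070557, -0.11241507530212402) 0.04520939663052559 [ 0.65007321 -0.11116977  0.00481526]
table z 0.0023006262318506004
```

View pics/crop.png

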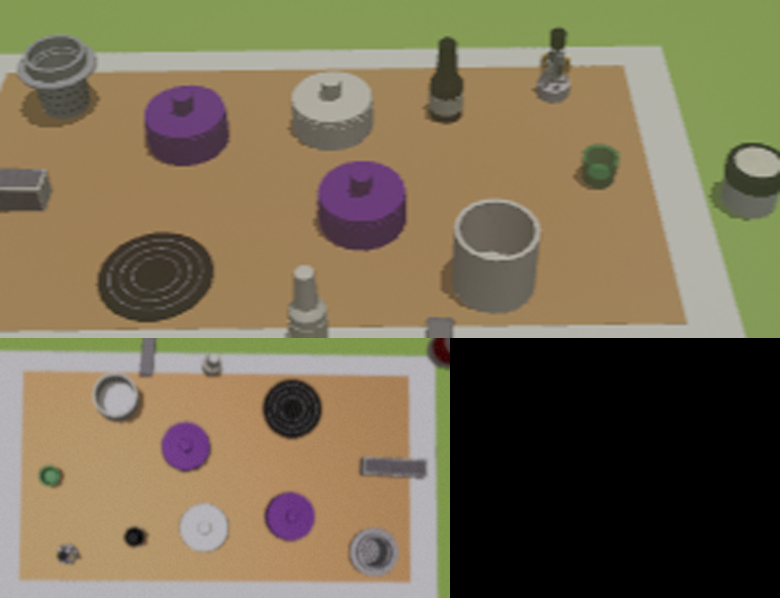

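The crop confirms the choice: white open pot, strainer with a flange and neck, white cap between the two purple ones, and the rack with its black grip and bits. I'll start with the pot, turning the tool so that tool x = world y, tool y = world x and tool z = down.

drive_tool(
  rows=[
    {"offset": [-0.3,-0.16,0],"rotation": [0,0,0.1],"claw": 1},
    {"offset": [-1,-0.53,0],"rotation": [0,0,0.598],"claw": 1},
    {"offset": [-1,-0.53,0],"rotation": [0,0,0.598],"claw": 1},
    {"offset": [-1,-0.53,0],"rotation": [0,0,0.598],"claw": 1},
    {"offset": [-1,-0.53,0],"rotation": [0,0,0.598],"claw": 1},
    {"offset": [-1,-0.53,0],"rotation": [0,0,0.598],"claw": 1},
    {"offset": [-1,-0.53,0],"rotation": [0,0,0.598],"claw": 1},
    {"offset": [-1,-0.53,0],"rotation": [0,0,0.598],"claw": 1},
    {"offset": [-1,-0.53,0],"rotation": [0,0,0.598],"claw": 1},
    {"offset": [-1,-0.53,0],"rotation": [0,0,0.598],"claw": 1},
    {"offset": [-1,-0.53,0],"rotation": [0,0,0.598],"claw": 1},
    {"offset": [-1,-0.53,0],"rotation": [0,0,0.598],"claw": 1},
  ],
)

```text
clock: 1.1
tcp_pos: [0.3578, 0.4988, 0.2309]
orientation: [2.219, 2.223, -0.001]
contact_force: [-0.3, -0.4, -0.5]
grip_width: 0.0853
gripper_force: 0.0
```

drive_tool(
  rows=[
    {"offset": [-0.775,0.662,0],"rotation": [0,0,0],"claw": 1},
    {"offset": [-0.775,0.662,0],"rotation": [0,0,0],"claw": 1},
    {"offset": [-0.775,0.662,0],"rotation": [0,0,0],"claw": 1},
    {"offset": [-0.775,0.662,0],"rotation": [0,0,0],"claw": 1},
    {"offset": [-0.775,0.662,0],"rotation": [0,0,0],"claw": 1},
  ],
)

```text
clock: 1.52
tcp_pos: [0.4626, 0.3753, 0.2317]
orientation: [2.229, 2.208, 0.0]
contact_force: [0.7, -0.1, 0.3]
grip_width: 0.0855
gripper_force: 0.0
```

drive_tool(
  rows=[
    {"offset": [-0.775,0.662,0],"rotation": [0,0,0],"claw": 1},
    {"offset": [-0.775,0.662,0],"rotation": [0,0,0],"claw": 1},
    {"offset": [-0.775,0.662,0],"rotation": [0,0,0],"claw": 1},
    {"offset": [-0.775,0.662,0],"rotation": [0,0,0],"claw": 1},
    {"offset": [-0.775,0.662,0],"rotation": [0,0,0],"claw": 1},
  ],
)

```text
clock: 1.93
tcp_pos: [0.5608, 0.2586, 0.2317]
orientation: [2.228, 2.208, -0.0]
contact_force: [0.0, -0.4, 0.3]
grip_width: 0.0851
gripper_force: 0.0
```

drive_tool(
  rows=[
    {"offset": [-0.775,0.662,0],"rotation": [0,0,0],"claw": 1},
    {"offset": [-0.775,0.662,0],"rotation": [0,0,0],"claw": 1},
    {"offset": [-0.775,0.662,0],"rotation": [0,0,0],"claw": 1},
    {"offset": [-0.775,0.662,0],"rotation": [0,0,0],"claw": 1},
    {"offset": [-0.775,0.662,0],"rotation": [0,0,0],"claw": 1},
    {"offset": [-0.775,0.662,0],"rotation": [0,0,0],"claw": 1},
    {"offset": [-0.775,0.662,0],"rotation": [0,0,0],"claw": 1},
  ],
)

```text
clock: 2.52
tcp_pos: [0.655, 0.1512, 0.2308]
orientation: [-2.219, -2.222, 0.0]
contact_force: [-0.3, 0.7, 0.8]
grip_width: 0.0854
gripper_force: 0.0
```

Run:
```python
from h import *
o=get_obs(); print(o["clock"],o["tcp_pos"],o["joints"])
f=grab_frame("wrist"); save(f,"w1")
X=cloud(f); p=X[(X[...,2]>.05)&(X[...,2]<.07)&(np.hypot(X[...,0]-.656,X[...,1]-.15)<.05)]
print(len(p),cv2.minEnclosingCircle(p[:,:2].astype(np.float32)) if len(p) else 0,p.mean(0))
```

```text
2.5167 [0.65502267 0.15115792 0.23082427] [-0.61119322  0.49802709  0.42091158  1.58368707 -0.22112105  1.10806472
 -0.13522727]
676 ((0.6562923192977905, 0.15004387497901917), 0.0320112369954586) [0.65632737 0.14970337 0.05724031]
```

View pics/w1.png

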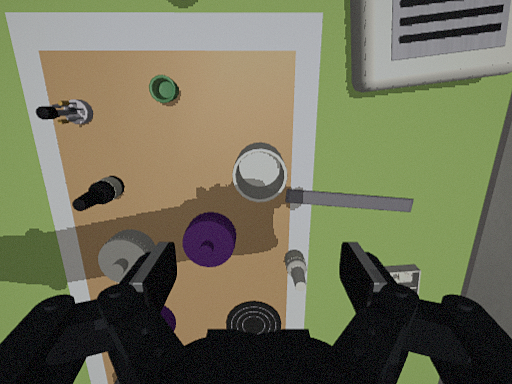

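The wrist picture shows the pot at (259,172), with open floor at both finger positions and the nail file at (290,195) just outside them. It measures the pot at (0.6563,0.150).

drive_tool(
  rows=[
    {"offset": [-0.008,0.008,0.5],"rotation": [0,0,0],"claw": 1},
    {"offset": [-0.008,0.008,1],"rotation": [0,0,0],"claw": 1},
    {"offset": [-0.008,0.008,1],"rotation": [0,0,0],"claw": 1},
    {"offset": [-0.008,0.008,1],"rotation": [0,0,0],"claw": 1},
    {"offset": [-0.008,0.008,1],"rotation": [0,0,0],"claw": 1},
    {"offset": [-0.008,0.008,1],"rotation": [0,0,0],"claw": 1},
  ],
)

```text
clock: 3.07
tcp_pos: [0.6554, 0.1503, 0.0805]
orientation: [-2.218, -2.222, 0.003]
contact_force: [0.7, 0.6, 0.8]
grip_width: 0.0854
gripper_force: 0.0
```

drive_tool(
  force=40,
  rows=[
    {"offset": [0,0,0.15],"rotation": [0,0,0],"claw": 1},
    {"offset": [0,0,0.3],"rotation": [0,0,0],"claw": 1},
    {"offset": [0,0,0.39],"rotation": [0,0,0],"claw": 1},
    {"offset": [0,0,0.39],"rotation": [0,0,0],"claw": 1},
    {"offset": [0,0,0.39],"rotation": [0,0,0],"claw": 1},
    {"offset": [0,0,0.39],"rotation": [0,0,0],"claw": 0.6},
    {"offset": [0,0,0.39],"rotation": [0,0,0],"claw": 0.6},
    {"offset": [0,0,0.39],"rotation": [0,0,0],"claw": 0.6},
    {"offset": [0,0,0.39],"rotation": [0,0,0],"claw": 0.6},
    {"offset": [0,0,0.39],"rotation": [0,0,0],"claw": 0.6},
    {"offset": [0,0,0.39],"rotation": [0,0,0],"claw": 0.6},
    {"offset": [0,0,0.39],"rotation": [0,0,0],"claw": 0.6},
  ],
)

```text
clock: 4.07
tcp_pos: [0.6583, 0.149, 0.025]
orientation: [2.222, 2.219, 0.005]
contact_force: [-0.4, 0.6, 6.0]
grip_width: 0.0623
gripper_force: 43.9
```

drive_tool(
  rows=[
    {"offset": [0,0,-0.2],"rotation": [0,0,0],"claw": 0.6},
    {"offset": [0,0,-0.4],"rotation": [0,0,0],"claw": 0.6},
    {"offset": [0,0,-0.6],"rotation": [0,0,0],"claw": 0.6},
    {"offset": [0,0,-0.7],"rotation": [0,0,0],"claw": 0.6},
    {"offset": [0,0,-0.7],"rotation": [0,0,0],"claw": 0.6},
    {"offset": [0,0,-0.7],"rotation": [0,0,0],"claw": 0.6},
  ],
)

```text
clock: 4.57
tcp_pos: [0.6573, 0.1488, 0.1289]
orientation: [2.222, 2.22, 0.003]
contact_force: [-0.8, 0.1, -0.9]
grip_width: 0.0624
gripper_force: 45.1
```

drive_tool(
  rows=[
    {"offset": [-0.2,-0.01,0],"rotation": [0,0,0],"claw": 0.6},
    {"offset": [-0.4,-0.02,0],"rotation": [0,0,0],"claw": 0.6},
    {"offset": [-0.6,-0.03,0],"rotation": [0,0,0],"claw": 0.6},
    {"offset": [-0.8,-0.04,0],"rotation": [0,0,0],"claw": 0.6},
    {"offset": [-0.87,-0.04,0],"rotation": [0,0,0],"claw": 0.6},
  ],
)

```text
clock: 4.98
tcp_pos: [0.6487, 0.0115, 0.1262]
orientation: [2.229, 2.213, -0.008]
contact_force: [-0.5, -1.3, -0.9]
grip_width: 0.0624
gripper_force: 45.0
```

drive_tool(
  rows=[
    {"offset": [-0.2,-0.01,0],"rotation": [0,0,0],"claw": 0.6},
    {"offset": [-0.4,-0.02,0],"rotation": [0,0,0],"claw": 0.6},
    {"offset": [-0.6,-0.02,0],"rotation": [0,0,0],"claw": 0.6},
    {"offset": [-0.8,-0.02,0],"rotation": [0,0,0],"claw": 0.6},
    {"offset": [-0.87,-0.02,0],"rotation": [0,0,0],"claw": 0.6},
    {"offset": [-0.87,-0.02,0],"rotation": [0,0,0],"claw": 0.6},
    {"offset": [-0.87,-0.02,0],"rotation": [0,0,0],"claw": 0.6},
    {"offset": [-0.87,-0.02,0],"rotation": [0,0,0],"claw": 0.6},
  ],
)

```text
clock: 5.65
tcp_pos: [0.6474, -0.11, 0.1267]
orientation: [-2.219, -2.221, 0.0]
contact_force: [0.8, 0.8, -1.2]
grip_width: 0.0623
gripper_force: 45.0
```

Run:
```python
from h import *
o=get_obs(); print(o["clock"],o["tcp_pos"],o["contact_force"])
f=grab_frame("top"); X=cloud(f); c=o["tcp_pos"]
f2=grab_frame("scene");save(f2,"s1");X2=cloud(f2)
p=X2[(X2[...,2]>.07)&(X2[...,2]<.18)&(np.hypot(X2[...,0]-c[0],X2[...,1]-c[1])<.05)&(f2["frame"].min(2)>90)]
print(p.min(0),p.max(0))
```

```text
5.65 [ 0.64735511 -0.10998151  0.12672638] [ 0.78600856  0.75105193 -1.21090132]
[ 0.6155878  -0.12168794  0.10212548] [ 0.67927501 -0.07719607  0.16435346]
```

View pics/s1.png

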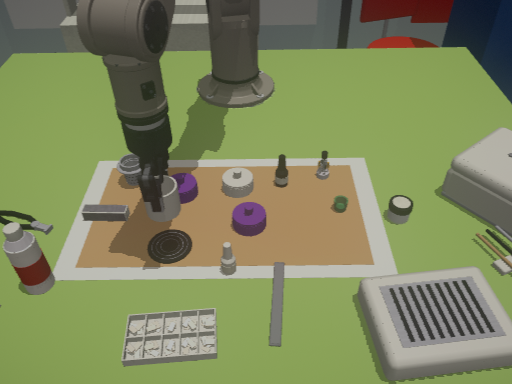

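The pot hangs upright in the gripper at (160,195), above the mat at (170,245). I'll lower it.

drive_tool(
  rows=[
    {"offset": [-0.015,0,0.2],"rotation": [0,0,0],"claw": 0.6},
    {"offset": [-0.015,0,0.4],"rotation": [0,0,0],"claw": 0.6},
    {"offset": [-0.015,0,0.55],"rotation": [0,0,0],"claw": 0.6},
    {"offset": [-0.015,0,0.6],"rotation": [0,0,0],"claw": 0.6},
    {"offset": [-0.015,0,0.63],"rotation": [0,0,0],"claw": 0.6},
    {"offset": [-0.015,0,0.65],"rotation": [0,0,0],"claw": 0.6},
    {"offset": [-0.015,0,0.65],"rotation": [0,0,0],"claw": 0.6},
    {"offset": [-0.015,0,0.65],"rotation": [0,0,0],"claw": 0.6},
  ],
)

```text
clock: 6.42
tcp_pos: [0.6486, -0.1146, 0.0317]
orientation: [2.221, 2.219, 0.002]
contact_force: [0.4, 0.5, -1.7]
grip_width: 0.0624
gripper_force: 44.9
```

drive_tool(
  rows=[
    {"offset": [0,0,0.007],"rotation": [0,0,0],"claw": 0.6},
    {"offset": [0,0,0.014],"rotation": [0,0,0],"claw": 0.6},
    {"offset": [0,0,0.014],"rotation": [0,0,0],"claw": 0.6},
    {"offset": [0,0,0.014],"rotation": [0,0,0],"claw": 0.6},
  ],
)

```text
clock: 6.75
tcp_pos: [0.6483, -0.1147, 0.0291]
orientation: [2.222, 2.219, 0.002]
contact_force: [-0.7, -0.3, 2.9]
grip_width: 0.0621
gripper_force: 45.3
```

drive_tool(
  rows=[
    {"offset": [0,0,0],"rotation": [0,0,0],"claw": 0.8},
    {"offset": [0,0,0],"rotation": [0,0,0],"claw": 1},
    {"offset": [0,0,0],"rotation": [0,0,0],"claw": 1},
    {"offset": [0,0,0],"rotation": [0,0,0],"claw": 1},
    {"offset": [0,0,0],"rotation": [0,0,0],"claw": 1},
    {"offset": [0,0,-0.15],"rotation": [0,0,0],"claw": 1},
    {"offset": [0,0,-0.4],"rotation": [0,0,0],"claw": 1},
    {"offset": [0,0,-0.7],"rotation": [0,0,0],"claw": 1},
    {"offset": [0,0,-1],"rotation": [0,0,0],"claw": 1},
    {"offset": [0,0,-1],"rotation": [0,0,0],"claw": 1},
  ],
)

```text
clock: 7.58
tcp_pos: [0.6515, -0.116, 0.1861]
orientation: [2.217, 2.213, 0.011]
contact_force: [1.1, -0.7, 1.1]
grip_width: 0.0851
gripper_force: 0.0
```

```bash
cat >> h.py <<'E'
def circ(names,c,a,b,rad=.05):
    for n in names:
        f=grab_frame(n); X=cloud(f)
        p=X[(X[...,2]>a)&(X[...,2]<b)&(np.hypot(X[...,0]-c[0],X[...,1]-c[1])<rad)]
        if len(p)<3: print(n,len(p)); continue
        e,r=cv2.minEnclosingCircle(p[:,:2].astype(np.float32)); print(n,len(p),np.round(e,4),round(r,4),p.mean(0).round(4),p.max(0)[2].round(4))
    return f
E
python3 - <<'E'
from h import *
print(get_obs()["tcp_pos"],get_obs()["clock"])
circ(["top","scene","wrist"],(.6475,-.1115),.057,.072)
E
```

```text
[ 0.65145178 -0.11603235  0.18609912] 7.5833
top 104 [ 0.6468 -0.1107] 0.0317 [ 0.648  -0.1026  0.0629] 0.0685
scene 310 [ 0.6474 -0.1129] 0.0331 [ 0.6491 -0.1138  0.0626] 0.0674
wrist 892 [ 0.6476 -0.1135] 0.032 [ 0.6476 -0.1133  0.0617] 0.0645
```

drive_tool(
  rows=[
    {"offset": [-0.1,-0.2,0],"rotation": [0,0,0],"claw": 1},
    {"offset": [-0.2,-0.4,0],"rotation": [0,0,0],"claw": 1},
    {"offset": [-0.36,-0.7,0],"rotation": [0,0,0],"claw": 1},
    {"offset": [-0.36,-0.7,0],"rotation": [0,0,0],"claw": 1},
  ],
)

```text
clock: 8.07
tcp_pos: [0.535, -0.1722, 0.1757]
orientation: [-2.225, -2.21, 0.009]
contact_force: [-1.2, -0.5, -0.3]
grip_width: 0.0854
gripper_force: 0.0
```

drive_tool(
  rows=[
    {"offset": [-0.1,-0.2,0],"rotation": [0,0,0],"claw": 1},
    {"offset": [-0.2,-0.4,0],"rotation": [0,0,0],"claw": 1},
    {"offset": [-0.36,-0.7,0],"rotation": [0,0,0],"claw": 1},
    {"offset": [-0.36,-0.7,0],"rotation": [0,0,0],"claw": 1},
    {"offset": [-0.36,-0.7,0],"rotation": [0,0,0],"claw": 1},
    {"offset": [-0.36,-0.7,0],"rotation": [0,0,0],"claw": 1},
    {"offset": [-0.36,-0.7,0],"rotation": [0,0,0],"claw": 1},
  ],
)

```text
clock: 8.65
tcp_pos: [0.4383, -0.2215, 0.1776]
orientation: [-2.221, -2.221, 0.0]
contact_force: [0.3, -0.4, 0.1]
grip_width: 0.0857
gripper_force: 0.0
```

Run:
```python
from h import *
print(get_obs()["tcp_pos"],get_obs()["joints"])
circ(["wrist"],(.436,-.2225),.055,.066)
f=circ(["wrist"],(.436,-.2225),.043,.053)
```

```text
[ 0.43832605 -0.22148128  0.17756299] [-0.08099313  0.25666453  0.49640079  2.06698024 -0.16086077  0.85497305
  0.50816661]
wrist 688 [ 0.4363 -0.2226] 0.027 [ 0.436  -0.2221  0.0581] 0.0607
wrist 1489 [ 0.4359 -0.223 ] 0.035 [ 0.4359 -0.2184  0.0466] 0.053
```

drive_tool(
  rows=[
    {"offset": [-0.007,-0.015,0.2],"rotation": [0,0,0],"claw": 1},
    {"offset": [-0.007,-0.015,0.4],"rotation": [0,0,0],"claw": 1},
    {"offset": [-0.007,-0.015,0.6],"rotation": [0,0,0],"claw": 1},
    {"offset": [-0.007,-0.015,0.75],"rotation": [0,0,0],"claw": 1},
    {"offset": [-0.007,-0.015,0.82],"rotation": [0,0,0],"claw": 1},
    {"offset": [-0.007,-0.015,0.82],"rotation": [0,0,0],"claw": 1},
    {"offset": [-0.007,-0.015,0.82],"rotation": [0,0,0],"claw": 1},
    {"offset": [-0.007,-0.015,0.82],"rotation": [0,0,0],"claw": 1},
  ],
)

```text
clock: 9.42
tcp_pos: [0.4364, -0.2238, 0.0563]
orientation: [2.221, 2.219, 0.001]
contact_force: [0.3, -1.1, 0.8]
grip_width: 0.0856
gripper_force: 0.0
```

Run:
```python
from h import *
print(get_obs()["tcp_pos"])
f=grab_frame("wrist");save(f,"w2"); X=cloud(f)
# lowest fingertip points seen, dark pixels near the TCP
for u0,u1 in ((100,256),(256,420)):
    Y=X[150:,u0:u1]; m=(np.abs(Y[...,1]+.2225)<.02)&(np.abs(Y[...,0]-.436)>.037)&(Y[...,2]>.045)&(Y[...,2]<.12)
    p=Y[m]; print(len(p), np.percentile(p,[0,5,50],axis=0).round(4) if len(p) else 0)
```

```text
[ 0.43636394 -0.22377101  0.05626526]
3495 [[ 0.3796 -0.2355  0.0672]
 [ 0.3816 -0.2306  0.0738]
 [ 0.3914 -0.2146  0.0988]]
3551 [[ 0.473  -0.2354  0.0675]
 [ 0.4784 -0.2303  0.074 ]
 [ 0.4809 -0.2147  0.0996]]
```

View pics/w2.png

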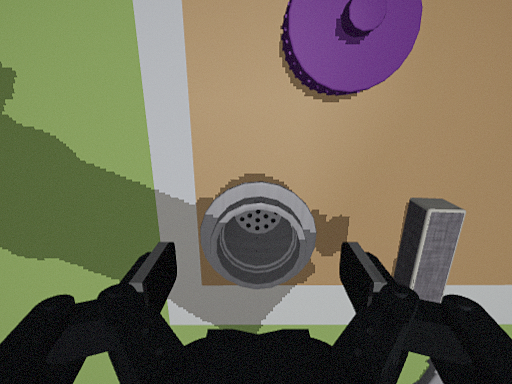

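The fingers straddle the neck at (258,238). Open, the tips stand about 12 mm above the reported TCP, so I'll close partly and re-measure.

drive_tool(
  rows=[
    {"offset": [0,0,0],"rotation": [0,0,0],"claw": 0.72},
    {"offset": [0,0,0],"rotation": [0,0,0],"claw": 0.72},
    {"offset": [0,0,0],"rotation": [0,0,0],"claw": 0.72},
    {"offset": [0,0,0],"rotation": [0,0,0],"claw": 0.72},
  ],
)

```text
clock: 9.8
tcp_pos: [0.4355, -0.2235, 0.0556]
orientation: [2.222, 2.22, 0.001]
contact_force: [-0.6, 0.3, 0.3]
grip_width: 0.0617
gripper_force: 0.0
```

Run:
```python
from h import *
print(get_obs()["tcp_pos"],get_obs()["grip_width"])
f=grab_frame("wrist"); X=cloud(f)
for u0,u1 in ((100,256),(256,420)):
    Y=X[150:,u0:u1]; m=(np.abs(Y[...,1]+.2225)<.02)&(np.abs(Y[...,0]-.436)>.029)&(Y[...,2]>.055)&(Y[...,2]<.12)
    p=Y[m]; print(len(p), np.percentile(p,[0,2,5],axis=0).round(4))
```

```text
[ 0.43546903 -0.2234602   0.05563688] 0.06167762199071905
5595 [[ 0.376  -0.2356  0.0589]
 [ 0.3796 -0.2328  0.0659]
 [ 0.3807 -0.2308  0.0707]]
5756 [[ 0.465  -0.2352  0.0583]
 [ 0.4657 -0.2329  0.0658]
 [ 0.4658 -0.2308  0.071 ]]
```

drive_tool(
  force=40,
  rows=[
    {"offset": [0.005,0.003,0.03],"rotation": [0,0,0],"claw": 0.72},
    {"offset": [0.005,0.003,0.05],"rotation": [0,0,0],"claw": 0.72},
    {"offset": [0.005,0.003,0.05],"rotation": [0,0,0],"claw": 0.72},
    {"offset": [0.005,0.003,0.05],"rotation": [0,0,0],"claw": 0.55},
    {"offset": [0.005,0.003,0.05],"rotation": [0,0,0],"claw": 0.5},
    {"offset": [0.005,0.003,0.05],"rotation": [0,0,0],"claw": 0.5},
    {"offset": [0.005,0.003,0.05],"rotation": [0,0,0],"claw": 0.5},
    {"offset": [0.005,0.003,0.05],"rotation": [0,0,0],"claw": 0.5},
  ],
)

```text
clock: 10.52
tcp_pos: [0.4355, -0.2227, 0.0478]
orientation: [-2.223, -2.22, 0.0]
contact_force: [-1.8, 0.9, 4.9]
grip_width: 0.0522
gripper_force: 41.1
```

drive_tool(
  rows=[
    {"offset": [0,0,-0.1],"rotation": [0,0,0],"claw": 0.5},
    {"offset": [0,0,-0.3],"rotation": [0,0,0],"claw": 0.5},
    {"offset": [0,0,-0.5],"rotation": [0,0,0],"claw": 0.5},
    {"offset": [0,0,-0.7],"rotation": [0,0,0],"claw": 0.5},
    {"offset": [0,0,-0.8],"rotation": [0,0,0],"claw": 0.5},
    {"offset": [0,0,-0.8],"rotation": [0,0,0],"claw": 0.5},
  ],
)

```text
clock: 11.02
tcp_pos: [0.4378, -0.2236, 0.1708]
orientation: [2.219, 2.216, 0.006]
contact_force: [-0.0, 0.3, -1.1]
grip_width: 0.0521
gripper_force: 42.4
```

drive_tool(
  rows=[
    {"offset": [0.09,0.18,0],"rotation": [0,0,0],"claw": 0.5},
    {"offset": [0.18,0.36,0],"rotation": [0,0,0],"claw": 0.5},
    {"offset": [0.27,0.54,0],"rotation": [0,0,0],"claw": 0.5},
    {"offset": [0.367,0.705,0],"rotation": [0,0,0],"claw": 0.5},
    {"offset": [0.367,0.705,0],"rotation": [0,0,0],"claw": 0.5},
  ],
)

```text
clock: 11.43
tcp_pos: [0.5463, -0.1627, 0.1661]
orientation: [2.214, 2.228, 0.003]
contact_force: [1.2, 0.8, -2.2]
grip_width: 0.0525
gripper_force: 42.4
```

drive_tool(
  rows=[
    {"offset": [0.09,0.18,0],"rotation": [0,0,0],"claw": 0.5},
    {"offset": [0.18,0.36,0],"rotation": [0,0,0],"claw": 0.5},
    {"offset": [0.27,0.54,0],"rotation": [0,0,0],"claw": 0.5},
    {"offset": [0.367,0.705,0],"rotation": [0,0,0],"claw": 0.5},
    {"offset": [0.367,0.705,0],"rotation": [0,0,0],"claw": 0.5},
    {"offset": [0.367,0.705,0],"rotation": [0,0,0],"claw": 0.5},
    {"offset": [0.367,0.705,0],"rotation": [0,0,0],"claw": 0.5},
    {"offset": [0.367,0.705,0],"rotation": [0,0,0],"claw": 0.5},
    {"offset": [0.367,0.705,0],"rotation": [0,0,0],"claw": 0.5},
  ],
)

```text
clock: 12.18
tcp_pos: [0.6461, -0.114, 0.1674]
orientation: [-2.224, -2.218, 0.001]
contact_force: [0.6, 0.9, -1.0]
grip_width: 0.0523
gripper_force: 42.5
```

Run:
```python
from h import *
print(get_obs()["tcp_pos"])
f=circ(["wrist"],(.6475,-.1125),.158,.175)
f=circ(["wrist"],(.6475,-.1125),.145,.158)
s=grab_frame("scene"); save({"frame":cv2.resize(s["frame"][120:270,90:290],(800,600))},"s2")
```

```text
[ 0.64611239 -0.11396615  0.16738094]
wrist 4767 [ 0.6444 -0.1143] 0.0361 [ 0.6457 -0.1084  0.1665] 0.175
wrist 946 [ 0.6461 -0.1154] 0.0208 [ 0.6456 -0.1284  0.1518] 0.158
```

View pics/s2.png

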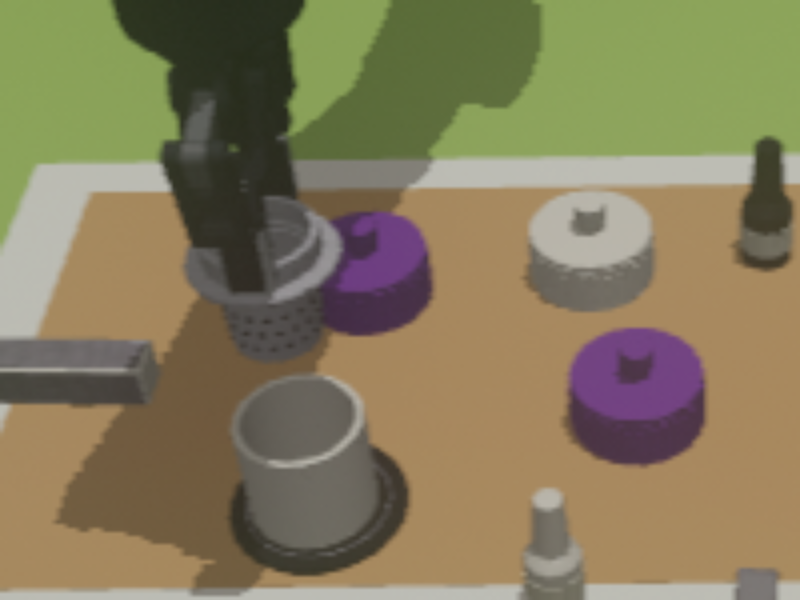

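The strainer hangs level above the pot, whose opening is at (300,425) in the crop. I'll lower it in.

drive_tool(
  rows=[
    {"offset": [0.01,0.01,0.1],"rotation": [0,0,0],"claw": 0.5},
    {"offset": [0.01,0.01,0.2],"rotation": [0,0,0],"claw": 0.5},
    {"offset": [0.01,0.01,0.28],"rotation": [0,0,0],"claw": 0.5},
    {"offset": [0.01,0.01,0.36],"rotation": [0,0,0],"claw": 0.5},
    {"offset": [0.01,0.01,0.44],"rotation": [0,0,0],"claw": 0.5},
    {"offset": [0.01,0.01,0.52],"rotation": [0,0,0],"claw": 0.5},
    {"offset": [0.01,0.01,0.58],"rotation": [0,0,0],"claw": 0.5},
    {"offset": [0.01,0.01,0.61],"rotation": [0,0,0],"claw": 0.5},
    {"offset": [0.01,0.01,0.61],"rotation": [0,0,0],"claw": 0.5},
    {"offset": [0.01,0.01,0.61],"rotation": [0,0,0],"claw": 0.5},
  ],
)

```text
clock: 13.17
tcp_pos: [0.6489, -0.1114, 0.0762]
orientation: [2.223, 2.22, -0.0]
contact_force: [-0.1, 0.4, -0.3]
grip_width: 0.0524
gripper_force: 42.5
```

drive_tool(
  rows=[
    {"offset": [0,0,0.02],"rotation": [0,0,0],"claw": 0.5},
    {"offset": [0,0,0.04],"rotation": [0,0,0],"claw": 0.5},
    {"offset": [0,0,0.04],"rotation": [0,0,0],"claw": 0.5},
    {"offset": [0,0,0.04],"rotation": [0,0,0],"claw": 0.5},
  ],
)

```text
clock: 13.5
tcp_pos: [0.6488, -0.1113, 0.0702]
orientation: [-2.222, -2.22, -0.0]
contact_force: [-0.1, -0.2, -2.1]
grip_width: 0.0523
gripper_force: 42.5
```

drive_tool(
  rows=[
    {"offset": [-0.007,-0.007,0.007],"rotation": [0,0,0],"claw": 0.5},
    {"offset": [-0.007,-0.007,0.013],"rotation": [0,0,0],"claw": 0.5},
    {"offset": [-0.007,-0.007,0.016],"rotation": [0,0,0],"claw": 0.5},
    {"offset": [-0.007,-0.007,0.016],"rotation": [0,0,0],"claw": 0.5},
  ],
)

```text
clock: 13.83
tcp_pos: [0.6477, -0.1126, 0.0681]
orientation: [2.223, 2.22, -0.0]
contact_force: [-0.9, 0.3, 2.4]
grip_width: 0.0525
gripper_force: 42.7
```

drive_tool(
  rows=[
    {"offset": [0,0,0],"rotation": [0,0,0],"claw": 0.65},
    {"offset": [0,0,0],"rotation": [0,0,0],"claw": 0.8},
    {"offset": [0,0,0],"rotation": [0,0,0],"claw": 0.8},
    {"offset": [0,0,0],"rotation": [0,0,0],"claw": 0.8},
    {"offset": [0,0,-0.15],"rotation": [0,0,0],"claw": 0.8},
    {"offset": [0,0,-0.4],"rotation": [0,0,0],"claw": 0.8},
    {"offset": [0,0,-0.7],"rotation": [0,0,0],"claw": 0.8},
    {"offset": [0,0,-0.95],"rotation": [0,0,0],"claw": 0.8},
    {"offset": [0,0,-0.95],"rotation": [0,0,0],"claw": 0.8},
    {"offset": [0,0,-0.95],"rotation": [0,0,0],"claw": 0.8},
  ],
)

```text
clock: 14.67
tcp_pos: [0.6495, -0.1128, 0.2134]
orientation: [2.22, 2.217, 0.007]
contact_force: [0.2, 0.4, -0.6]
grip_width: 0.068
gripper_force: 0.0
```

Run:
```python
from h import *
print(get_obs()["tcp_pos"])
c=(.6475,-.1125)
print("neck");f=circ(["wrist","top","scene"],c,.074,.09)
print("flange");circ(["wrist","top"],c,.064,.0735)
X=cloud(f) # plane tilt check of flange
f=grab_frame("wrist");X=cloud(f);r=np.hypot(X[...,0]-c[0],X[...,1]-c[1]);p=X[(r>.029)&(r<.034)&(X[...,2]>.06)&(X[...,2]<.076)]
A=np.c_[p[:,:2]-c,np.ones(len(p))];print(np.linalg.lstsq(A,p[:,2],rcond=None)[0])
save({"frame":f["frame"]},"w3")
```

```text
[ 0.64949353 -0.11280652  0.21344631]
neck
wrist 637 [ 0.6474 -0.113 ] 0.0272 [ 0.6473 -0.1125  0.0779] 0.0802
top 93 [ 0.6472 -0.1112] 0.027 [ 0.6481 -0.1043  0.0789] 0.084
scene 254 [ 0.6469 -0.114 ] 0.0279 [ 0.6478 -0.1138  0.0789] 0.084
flange
wrist 1372 [ 0.6473 -0.113 ] 0.0348 [ 0.6473 -0.1087  0.0667] 0.0734
top 194 [ 0.6472 -0.1115] 0.035 [ 0.6458 -0.1021  0.0676] 0.073
[-0.00013526 -0.00218039  0.06630738]
```

View pics/w3.png

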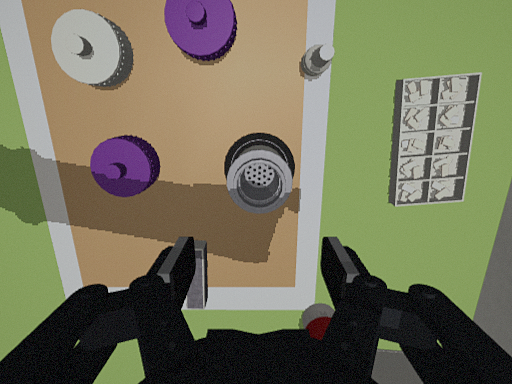

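The strainer is seated and level in the pot at (259,178). Next is the rack.

drive_tool(
  rows=[
    {"offset": [0.25,-0.16,0],"rotation": [0,0,0],"claw": 0.6},
    {"offset": [0.5,-0.32,0],"rotation": [0,0,0],"claw": 0.4},
    {"offset": [0.74,-0.487,0],"rotation": [0,0,0],"claw": 0.4},
    {"offset": [0.74,-0.487,0],"rotation": [0,0,0],"claw": 0.4},
  ],
)

```text
clock: 15.3
tcp_pos: [0.5709, 0.0056, 0.2086]
orientation: [-2.21, -2.224, 0.002]
contact_force: [-0.9, 0.7, -0.4]
grip_width: 0.0343
gripper_force: 0.0
```

drive_tool(
  rows=[
    {"offset": [0.25,-0.16,0],"rotation": [0,0,0],"claw": 0.4},
    {"offset": [0.5,-0.32,0],"rotation": [0,0,0],"claw": 0.4},
    {"offset": [0.74,-0.487,0],"rotation": [0,0,0],"claw": 0.4},
    {"offset": [0.74,-0.487,0],"rotation": [0,0,0],"claw": 0.4},
  ],
)

```text
clock: 15.63
tcp_pos: [0.4977, 0.116, 0.2091]
orientation: [-2.21, -2.226, 0.003]
contact_force: [0.8, 0.5, 0.2]
grip_width: 0.0341
gripper_force: 0.0
```

drive_tool(
  rows=[
    {"offset": [0.25,-0.16,0],"rotation": [0,0,0],"claw": 0.4},
    {"offset": [0.5,-0.32,0],"rotation": [0,0,0],"claw": 0.4},
    {"offset": [0.74,-0.487,0],"rotation": [0,0,0],"claw": 0.4},
    {"offset": [0.74,-0.487,0],"rotation": [0,0,0],"claw": 0.4},
    {"offset": [0.74,-0.487,0],"rotation": [0,0,0],"claw": 0.4},
    {"offset": [0.74,-0.487,0],"rotation": [0,0,0],"claw": 0.4},
    {"offset": [0.74,-0.487,0],"rotation": [0,0,0],"claw": 0.4},
    {"offset": [0.74,-0.487,0],"rotation": [0,0,0],"claw": 0.4},
  ],
)

```text
clock: 16.3
tcp_pos: [0.4298, 0.2193, 0.2101]
orientation: [2.225, 2.217, -0.001]
contact_force: [-0.1, -0.4, -0.1]
grip_width: 0.0338
gripper_force: 0.0
```

Run:
```python
from h import *
print(get_obs()["tcp_pos"],get_obs()["joints"],get_obs()["grip_width"])
c=(.429,.220)
print("grip");f=circ(["wrist"],c,.058,.075,.03)
circ(["wrist"],c,.012,.03,.03)
```

```text
[0.42983894 0.21928818 0.21014245] [-0.89857225  0.18387315  0.33732169  2.04451943 -0.07514058  0.92501076
 -0.52519318] 0.033778739912389145
grip
wrist 158 [0.4287 0.2203] 0.007 [0.4288 0.2212 0.0672] 0.0701
wrist 179 [0.4287 0.2206] 0.0144 [0.4287 0.224  0.0144] 0.03
```

drive_tool(
  rows=[
    {"offset": [0.005,-0.007,0.25],"rotation": [0,0,0],"claw": 0.4},
    {"offset": [0.005,-0.007,0.5],"rotation": [0,0,0],"claw": 0.4},
    {"offset": [0.005,-0.007,0.7],"rotation": [0,0,0],"claw": 0.4},
    {"offset": [0.005,-0.007,0.8],"rotation": [0,0,0],"claw": 0.4},
    {"offset": [0.005,-0.007,0.88],"rotation": [0,0,0],"claw": 0.4},
    {"offset": [0.005,-0.007,0.88],"rotation": [0,0,0],"claw": 0.4},
    {"offset": [0.005,-0.007,0.88],"rotation": [0,0,0],"claw": 0.4},
    {"offset": [0.005,-0.007,0.88],"rotation": [0,0,0],"claw": 0.4},
  ],
)

```text
clock: 17.07
tcp_pos: [0.4287, 0.2216, 0.079]
orientation: [2.223, 2.219, 0.002]
contact_force: [-0.1, -0.5, 0.6]
grip_width: 0.0343
gripper_force: 0.0
```

Run:
```python
from h import *
print(get_obs()["tcp_pos"])
f=circ(["wrist"],(.429,.22),.05,.075,.012)
save({"frame":f["frame"]},"w4")
```

```text
[0.42867523 0.2215595  0.07903005]
wrist 549 [0.4287 0.2197] 0.0069 [0.4288 0.222  0.0658] 0.0704
```

View pics/w4.png

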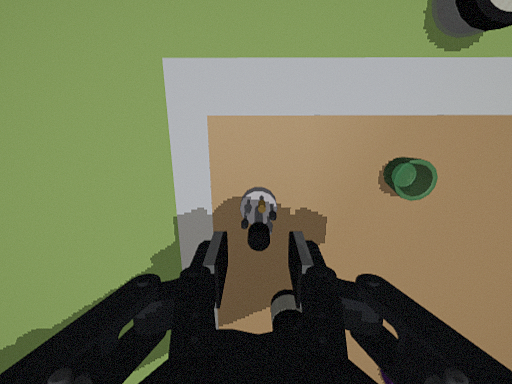

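The grip at (258,236) sits centred between the fingers, and the gel bottle is clear of them.

drive_tool(
  force=40,
  rows=[
    {"offset": [-0.012,0,0.06],"rotation": [0,0,0],"claw": 0.4},
    {"offset": [-0.012,0,0.12],"rotation": [0,0,0],"claw": 0.4},
    {"offset": [-0.012,0,0.137],"rotation": [0,0,0],"claw": 0.4},
    {"offset": [-0.012,0,0.137],"rotation": [0,0,0],"claw": 0.4},
    {"offset": [-0.012,0,0.137],"rotation": [0,0,0],"claw": 0.25},
    {"offset": [-0.012,0,0.137],"rotation": [0,0,0],"claw": 0.1},
    {"offset": [-0.012,0,0.137],"rotation": [0,0,0],"claw": 0.05},
    {"offset": [-0.012,0,0.137],"rotation": [0,0,0],"claw": 0.05},
    {"offset": [-0.012,0,0.137],"rotation": [0,0,0],"claw": 0.05},
    {"offset": [-0.012,0,0.137],"rotation": [0,0,0],"claw": 0.05},
  ],
)

```text
clock: 17.95
tcp_pos: [0.4278, 0.2199, 0.0578]
orientation: [-2.222, -2.22, -0.0]
contact_force: [1.0, -0.1, -0.4]
grip_width: 0.012
gripper_force: 39.0
```

drive_tool(
  rows=[
    {"offset": [0,0,-0.1],"rotation": [0,0,0],"claw": 0.05},
    {"offset": [0,0,-0.3],"rotation": [0,0,0],"claw": 0.05},
    {"offset": [0,0,-0.5],"rotation": [0,0,0],"claw": 0.05},
    {"offset": [0,0,-0.7],"rotation": [0,0,0],"claw": 0.05},
    {"offset": [0,0,-0.9],"rotation": [0,0,0],"claw": 0.05},
    {"offset": [0,0,-0.9],"rotation": [0,0,0],"claw": 0.05},
    {"offset": [0,0,-0.9],"rotation": [0,0,0],"claw": 0.05},
  ],
)

```text
clock: 18.53
tcp_pos: [0.4287, 0.2205, 0.1943]
orientation: [2.223, 2.22, 0.006]
contact_force: [-1.0, -0.1, -0.7]
grip_width: 0.0118
gripper_force: 39.1
```

drive_tool(
  rows=[
    {"offset": [-0.2,0.13,0],"rotation": [0,0,0],"claw": 0.05},
    {"offset": [-0.4,0.26,0],"rotation": [0,0,0],"claw": 0.05},
    {"offset": [-0.6,0.39,0],"rotation": [0,0,0],"claw": 0.05},
    {"offset": [-0.74,0.487,0],"rotation": [0,0,0],"claw": 0.05},
    {"offset": [-0.74,0.487,0],"rotation": [0,0,0],"claw": 0.05},
  ],
)

```text
clock: 18.95
tcp_pos: [0.5026, 0.1027, 0.1917]
orientation: [2.23, 2.21, -0.004]
contact_force: [-0.1, -0.1, -0.6]
grip_width: 0.0119
gripper_force: 39.1
```

drive_tool(
  rows=[
    {"offset": [-0.2,0.13,0],"rotation": [0,0,0],"claw": 0.05},
    {"offset": [-0.4,0.26,0],"rotation": [0,0,0],"claw": 0.05},
    {"offset": [-0.6,0.39,0],"rotation": [0,0,0],"claw": 0.05},
    {"offset": [-0.74,0.487,0],"rotation": [0,0,0],"claw": 0.05},
    {"offset": [-0.74,0.487,0],"rotation": [0,0,0],"claw": 0.05},
  ],
)

```text
clock: 19.37
tcp_pos: [0.5751, -0.0082, 0.1916]
orientation: [2.229, 2.211, -0.004]
contact_force: [-0.3, -0.1, -0.2]
grip_width: 0.0123
gripper_force: 39.1
```

drive_tool(
  rows=[
    {"offset": [-0.2,0.13,0],"rotation": [0,0,0],"claw": 0.05},
    {"offset": [-0.4,0.26,0],"rotation": [0,0,0],"claw": 0.05},
    {"offset": [-0.6,0.39,0],"rotation": [0,0,0],"claw": 0.05},
    {"offset": [-0.74,0.487,0],"rotation": [0,0,0],"claw": 0.05},
    {"offset": [-0.74,0.487,0],"rotation": [0,0,0],"claw": 0.05},
    {"offset": [-0.74,0.487,0],"rotation": [0,0,0],"claw": 0.05},
    {"offset": [-0.74,0.487,0],"rotation": [0,0,0],"claw": 0.05},
    {"offset": [-0.74,0.487,0],"rotation": [0,0,0],"claw": 0.05},
  ],
)

```text
clock: 20.03
tcp_pos: [0.6458, -0.1112, 0.1917]
orientation: [-2.219, -2.221, 0.001]
contact_force: [0.2, -0.2, -1.9]
grip_width: 0.0119
gripper_force: 39.2
```

Run:
```python
from h import *
print(get_obs()["tcp_pos"])
c=(.6475,-.1125)
circ(["wrist","scene"],c,.133,.152,.03)  # block
f=circ(["wrist"],c,.074,.085,.04)
s=grab_frame("scene")
save({"frame":np.hstack([cv2.resize(s["frame"][120:270,110:230],(360,450)),cv2.resize(f["frame"][90:290,170:350],(405,450))])},"sw5")
```

```text
[ 0.64581803 -0.11119622  0.19174157]
wrist 934 [ 0.6462 -0.111 ] 0.0152 [ 0.6461 -0.1063  0.1453] 0.152
scene 187 [ 0.6465 -0.1116] 0.0159 [ 0.6516 -0.1097  0.1461] 0.1514
wrist 542 [ 0.6469 -0.1126] 0.0272 [ 0.6475 -0.1039  0.078 ] 0.08
```

View pics/sw5.png

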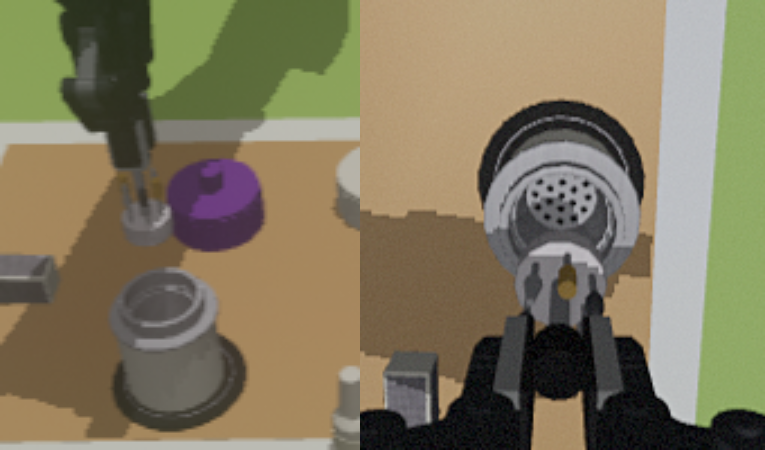

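The rack is held upright at (145,220) in the left crop, with the strainer mouth right below it. I'll go down partway, check x and y, then insert.

drive_tool(
  rows=[
    {"offset": [-0.011,0.007,0.15],"rotation": [0,0,0],"claw": 0.05},
    {"offset": [-0.011,0.007,0.28],"rotation": [0,0,0],"claw": 0.05},
    {"offset": [-0.011,0.007,0.31],"rotation": [0,0,0],"claw": 0.05},
    {"offset": [-0.011,0.007,0.31],"rotation": [0,0,0],"claw": 0.05},
    {"offset": [-0.011,0.007,0.31],"rotation": [0,0,0],"claw": 0.05},
    {"offset": [-0.011,0.007,0.31],"rotation": [0,0,0],"claw": 0.05},
  ],
)

```text
clock: 20.73
tcp_pos: [0.6485, -0.1152, 0.1476]
orientation: [2.221, 2.219, 0.002]
contact_force: [-0.4, 0.4, 0.1]
grip_width: 0.0118
gripper_force: 39.2
```

Run:
```python
from h import *
o=get_obs();print(o["tcp_pos"],o["orientation"]); z=o["tcp_pos"][2]-.0578
f=circ(["wrist","scene"],(.6475,-.1125),z+.009,z+.018,.025)
```

```text
[ 0.64850297 -0.11517316  0.14755725] [2.22145306e+00 2.21927805e+00 1.91458962e-03]
wrist 797 [ 0.6487 -0.1151] 0.0153 [ 0.6488 -0.1116  0.1023] 0.1077
scene 134 [ 0.6484 -0.1153] 0.0157 [ 0.6523 -0.1146  0.1041] 0.1077
```

drive_tool(
  rows=[
    {"offset": [0.016,-0.01,0],"rotation": [0,0,0],"claw": 0.05},
    {"offset": [0.016,-0.01,0.07],"rotation": [0,0,0],"claw": 0.05},
    {"offset": [0.016,-0.01,0.14],"rotation": [0,0,0],"claw": 0.05},
    {"offset": [0.016,-0.01,0.21],"rotation": [0,0,0],"claw": 0.05},
    {"offset": [0.016,-0.01,0.28],"rotation": [0,0,0],"claw": 0.05},
    {"offset": [0.016,-0.01,0.33],"rotation": [0,0,0],"claw": 0.05},
    {"offset": [0.016,-0.01,0.38],"rotation": [0,0,0],"claw": 0.05},
    {"offset": [0.016,-0.01,0.41],"rotation": [0,0,0],"claw": 0.05},
    {"offset": [0.016,-0.01,0.41],"rotation": [0,0,0],"claw": 0.05},
    {"offset": [0.016,-0.01,0.41],"rotation": [0,0,0],"claw": 0.05},
  ],
)

```text
clock: 21.67
tcp_pos: [0.6462, -0.1127, 0.0846]
orientation: [-2.223, -2.22, 0.0]
contact_force: [-1.1, 0.4, -1.0]
grip_width: 0.0118
gripper_force: 39.2
```

drive_tool(
  rows=[
    {"offset": [0,0.004,0.01],"rotation": [0,0,0],"claw": 0.05},
    {"offset": [0,0.004,0.018],"rotation": [0,0,0],"claw": 0.05},
    {"offset": [0,0.004,0.022],"rotation": [0,0,0],"claw": 0.05},
    {"offset": [0,0.004,0.022],"rotation": [0,0,0],"claw": 0.05},
    {"offset": [0,0.004,0.022],"rotation": [0,0,0],"claw": 0.05},
  ],
)

```text
clock: 22.08
tcp_pos: [0.6469, -0.1126, 0.0816]
orientation: [2.222, 2.22, 0.0]
contact_force: [-0.4, -0.2, -1.5]
grip_width: 0.0117
gripper_force: 39.2
```

drive_tool(
  rows=[
    {"offset": [0,0,0.006],"rotation": [0,0,0],"claw": 0.05},
    {"offset": [0,0,0.01],"rotation": [0,0,0],"claw": 0.05},
    {"offset": [0,0,0.01],"rotation": [0,0,0],"claw": 0.05},
    {"offset": [0,0,0.01],"rotation": [0,0,0],"claw": 0.05},
  ],
)

```text
clock: 22.42
tcp_pos: [0.6475, -0.1127, 0.0807]
orientation: [2.222, 2.22, 0.002]
contact_force: [-0.1, -0.9, 5.6]
grip_width: 0.0117
gripper_force: 39.7
```

drive_tool(
  rows=[
    {"offset": [0,0,-0.003],"rotation": [0,0,0],"claw": 0.2},
    {"offset": [0,0,-0.003],"rotation": [0,0,0],"claw": 0.35},
    {"offset": [0,0,-0.003],"rotation": [0,0,0],"claw": 0.35},
    {"offset": [0,0,-0.003],"rotation": [0,0,0],"claw": 0.35},
    {"offset": [0,0,-0.07],"rotation": [0,0,0],"claw": 0.35},
    {"offset": [0,0,-0.2],"rotation": [0,0,0],"claw": 0.35},
    {"offset": [0,0,-0.45],"rotation": [0,0,0],"claw": 0.35},
    {"offset": [0,0,-0.7],"rotation": [0,0,0],"claw": 0.35},
    {"offset": [0,0,-0.95],"rotation": [0,0,0],"claw": 0.35},
    {"offset": [0,0,-0.95],"rotation": [0,0,0],"claw": 0.35},
    {"offset": [0,0,-0.95],"rotation": [0,0,0],"claw": 0.35},
  ],
)

```text
clock: 23.33
tcp_pos: [0.6484, -0.1132, 0.226]
orientation: [2.22, 2.217, 0.006]
contact_force: [-0.4, 0.8, -0.9]
grip_width: 0.0296
gripper_force: 0.0
```

Run:
```python
from h import *
print(get_obs()["tcp_pos"]); c=(.6475,-.1125)
f=circ(["wrist"],c,.074,.083,.04)
circ(["wrist","scene"],c,.0845,.1,.04)
save({"frame":cv2.resize(f["frame"][80:280,160:360],(600,600))},"w6")
```

```text
[ 0.64837398 -0.11320398  0.22597968]
wrist 602 [ 0.6471 -0.1128] 0.0271 [ 0.6473 -0.1123  0.0779] 0.0829
wrist 154 [ 0.6479 -0.1121] 0.0071 [ 0.6475 -0.1115  0.0907] 0.0934
scene 54 [ 0.6477 -0.1132] 0.0076 [ 0.649  -0.1126  0.0909] 0.0957
```

View pics/w6.png

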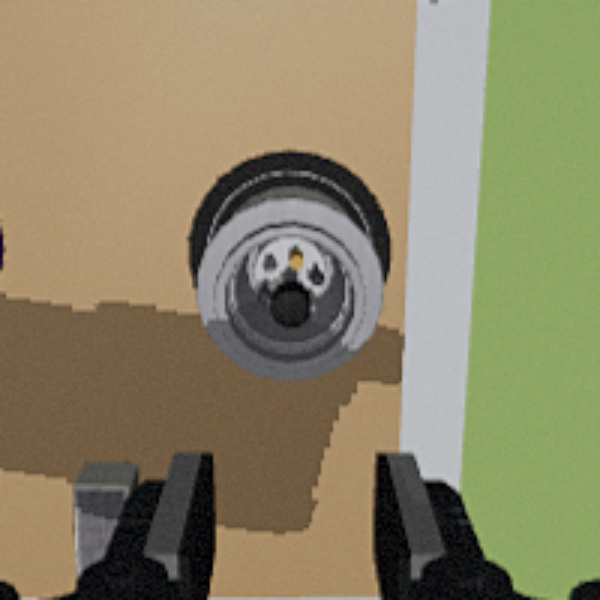

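The rack stands upright and centred, its grip at (290,303) with the top at z 0.093. Next is the cap.

drive_tool(
  rows=[
    {"offset": [0.15,-0.2,0],"rotation": [0,0,0],"claw": 0.4},
    {"offset": [0.3,-0.4,0],"rotation": [0,0,0],"claw": 0.4},
    {"offset": [0.45,-0.595,0],"rotation": [0,0,0],"claw": 0.4},
    {"offset": [0.45,-0.595,0],"rotation": [0,0,0],"claw": 0.4},
  ],
)

```text
clock: 23.82
tcp_pos: [0.5511, -0.0403, 0.2196]
orientation: [-2.211, -2.219, 0.007]
contact_force: [-0.6, 0.4, -1.1]
grip_width: 0.0344
gripper_force: 0.0
```

drive_tool(
  rows=[
    {"offset": [0.15,-0.2,0.15],"rotation": [0,0,0],"claw": 0.4},
    {"offset": [0.3,-0.4,0.25],"rotation": [0,0,0],"claw": 0.4},
    {"offset": [0.45,-0.595,0.35],"rotation": [0,0,0],"claw": 0.4},
    {"offset": [0.45,-0.595,0.35],"rotation": [0,0,0],"claw": 0.4},
    {"offset": [0.45,-0.595,0.35],"rotation": [0,0,0],"claw": 0.4},
    {"offset": [0.45,-0.595,0.35],"rotation": [0,0,0],"claw": 0.4},
    {"offset": [0.45,-0.595,0.35],"rotation": [0,0,0],"claw": 0.4},
    {"offset": [0.45,-0.595,0.35],"rotation": [0,0,0],"claw": 0.4},
  ],
)

```text
clock: 24.48
tcp_pos: [0.4696, 0.0218, 0.1702]
orientation: [2.223, 2.218, 0.001]
contact_force: [-0.5, -0.2, -0.6]
grip_width: 0.034
gripper_force: 0.0
```

Run:
```python
from h import *
print(get_obs()["tcp_pos"],get_obs()["grip_width"]); c=(.469,.0217)
circ(["wrist"],c,.045,.06,.03); circ(["wrist"],c,.028,.04,.05)
```

```text
[0.46963106 0.0217796  0.17023852] 0.033994687302417996
wrist 266 [0.4691 0.0212] 0.0091 [0.4691 0.0218 0.0501] 0.052
wrist 3131 [0.4691 0.0212] 0.0351 [0.469  0.0229 0.0323] 0.0399
```

drive_tool(
  rows=[
    {"offset": [-0.003,-0.004,0.25],"rotation": [0,0,0],"claw": 0.4},
    {"offset": [-0.003,-0.004,0.5],"rotation": [0,0,0],"claw": 0.4},
    {"offset": [-0.003,-0.004,0.68],"rotation": [0,0,0],"claw": 0.4},
    {"offset": [-0.003,-0.004,0.8],"rotation": [0,0,0],"claw": 0.4},
    {"offset": [-0.003,-0.004,0.86],"rotation": [0,0,0],"claw": 0.4},
    {"offset": [-0.003,-0.004,0.86],"rotation": [0,0,0],"claw": 0.4},
    {"offset": [-0.003,-0.004,0.86],"rotation": [0,0,0],"claw": 0.4},
  ],
)

```text
clock: 25.17
tcp_pos: [0.4684, 0.0217, 0.0413]
orientation: [2.223, 2.219, 0.0]
contact_force: [0.7, 0.1, 0.1]
grip_width: 0.0342
gripper_force: 0.0
```

drive_tool(
  force=40,
  rows=[
    {"offset": [0,0.003,0.025],"rotation": [0,0,0],"claw": 0.4},
    {"offset": [0,0.003,0.025],"rotation": [0,0,0],"claw": 0.4},
    {"offset": [0,0.003,0.025],"rotation": [0,0,0],"claw": 0.25},
    {"offset": [0,0.003,0.025],"rotation": [0,0,0],"claw": 0.1},
    {"offset": [0,0.003,0.025],"rotation": [0,0,0],"claw": 0.1},
    {"offset": [0,0.003,0.025],"rotation": [0,0,0],"claw": 0.1},
    {"offset": [0,0.003,0.025],"rotation": [0,0,0],"claw": 0.1},
    {"offset": [0,0.003,0.025],"rotation": [0,0,0],"claw": 0.1},
  ],
)

```text
clock: 25.83
tcp_pos: [0.4689, 0.0223, 0.0381]
orientation: [2.222, 2.22, 0.002]
contact_force: [-1.7, -0.5, 3.9]
grip_width: 0.0161
gripper_force: 38.9
```

drive_tool(
  rows=[
    {"offset": [0,0,-0.1],"rotation": [0,0,0],"claw": 0.1},
    {"offset": [0,0,-0.3],"rotation": [0,0,0],"claw": 0.1},
    {"offset": [0,0,-0.5],"rotation": [0,0,0],"claw": 0.1},
    {"offset": [0,0,-0.7],"rotation": [0,0,0],"claw": 0.1},
    {"offset": [0,0,-0.9],"rotation": [0,0,0],"claw": 0.1},
    {"offset": [0,0,-0.9],"rotation": [0,0,0],"claw": 0.1},
    {"offset": [0,0,-0.9],"rotation": [0,0,0],"claw": 0.1},
  ],
)

```text
clock: 26.42
tcp_pos: [0.4694, 0.0225, 0.1739]
orientation: [2.221, 2.22, 0.007]
contact_force: [-0.0, 0.7, -0.9]
grip_width: 0.0159
gripper_force: 39.4
```

drive_tool(
  rows=[
    {"offset": [-0.15,0.2,0],"rotation": [0,0,0],"claw": 0.1},
    {"offset": [-0.3,0.4,0],"rotation": [0,0,0],"claw": 0.1},
    {"offset": [-0.448,0.594,0],"rotation": [0,0,0],"claw": 0.1},
    {"offset": [-0.448,0.594,0],"rotation": [0,0,0],"claw": 0.1},
  ],
)

```text
clock: 26.75
tcp_pos: [0.5612, -0.0502, 0.1713]
orientation: [2.224, 2.212, -0.001]
contact_force: [1.2, -0.0, -0.3]
grip_width: 0.0163
gripper_force: 39.5
```

drive_tool(
  rows=[
    {"offset": [-0.15,0.2,0],"rotation": [0,0,0],"claw": 0.1},
    {"offset": [-0.3,0.4,0],"rotation": [0,0,0],"claw": 0.1},
    {"offset": [-0.448,0.594,0],"rotation": [0,0,0],"claw": 0.1},
    {"offset": [-0.448,0.594,0],"rotation": [0,0,0],"claw": 0.1},
    {"offset": [-0.448,0.594,0.1],"rotation": [0,0,0],"claw": 0.1},
    {"offset": [-0.448,0.594,0.2],"rotation": [0,0,0],"claw": 0.1},
    {"offset": [-0.448,0.594,0.2],"rotation": [0,0,0],"claw": 0.1},
    {"offset": [-0.448,0.594,0.2],"rotation": [0,0,0],"claw": 0.1},
    {"offset": [-0.448,0.594,0.2],"rotation": [0,0,0],"claw": 0.1},
  ],
)

```text
clock: 27.5
tcp_pos: [0.6461, -0.1124, 0.142]
orientation: [-2.222, -2.22, 0.001]
contact_force: [0.6, 0.6, -0.1]
grip_width: 0.0157
gripper_force: 39.6
```

Run:
```python
from h import *
o=get_obs();print(o["tcp_pos"],o["orientation"]);z=o["tcp_pos"][2]-.038; c=(.6475,-.1125)
circ(["wrist","scene"],c,z+.03,z+.037,.05)
s=grab_frame("scene"); save({"frame":cv2.resize(s["frame"][130:270,100:240],(600,600))},"s7")
```

```text
[ 0.64610928 -0.11243408  0.14195203] [-2.22218008e+00 -2.21997124e+00  9.20571890e-04]
wrist 5891 [ 0.6454 -0.1136] 0.0351 [ 0.6457 -0.1031  0.1361] 0.1407
scene 585 [ 0.6459 -0.1139] 0.0352 [ 0.6544 -0.112   0.1387] 0.141
```

View pics/s7.png

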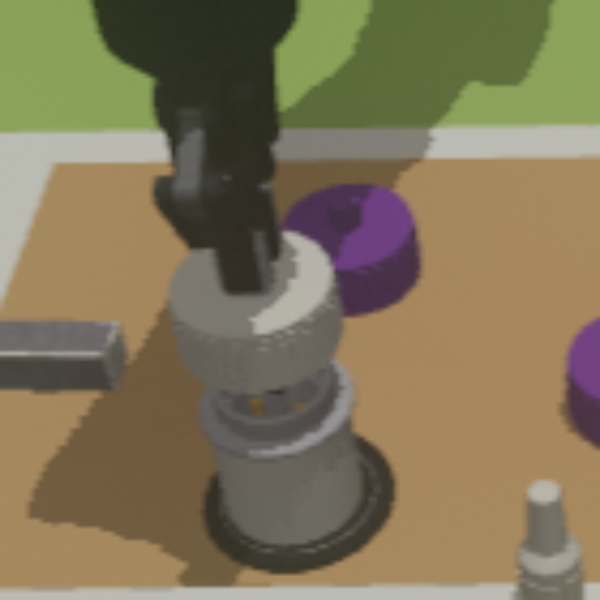

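The cap hangs level at (255,310), over the strainer at (277,400).

drive_tool(
  rows=[
    {"offset": [0.003,0.008,0.04],"rotation": [0,0,0],"claw": 0.1},
    {"offset": [0.003,0.008,0.08],"rotation": [0,0,0],"claw": 0.1},
    {"offset": [0.003,0.008,0.1],"rotation": [0,0,0],"claw": 0.1},
    {"offset": [0.003,0.008,0.1],"rotation": [0,0,0],"claw": 0.1},
    {"offset": [0.003,0.008,0.1],"rotation": [0,0,0],"claw": 0.1},
  ],
)

```text
clock: 28.07
tcp_pos: [0.6473, -0.112, 0.1267]
orientation: [-2.222, -2.22, 0.001]
contact_force: [0.0, 0.1, -0.1]
grip_width: 0.0159
gripper_force: 39.6
```

Run:
```python
from h import *
o=get_obs();print(o["tcp_pos"]);z=o["tcp_pos"][2]-.038; c=(.6475,-.1125)
circ(["wrist","scene"],c,z+.03,z+.037,.05)
```

```text
[ 0.64726098 -0.11203119  0.12674417]
wrist 5896 [ 0.6468 -0.1132] 0.035 [ 0.6468 -0.1027  0.1209] 0.1256
scene 575 [ 0.6471 -0.113 ] 0.0357 [ 0.6552 -0.1116  0.1233] 0.1257
```

Aligned to within 1 mm, so I'll lower it to about z 0.108 and then feel for contact.

drive_tool(
  rows=[
    {"offset": [0,0,0.03],"rotation": [0,0,0],"claw": 0.1},
    {"offset": [0,0,0.06],"rotation": [0,0,0],"claw": 0.1},
    {"offset": [0,0,0.09],"rotation": [0,0,0],"claw": 0.1},
    {"offset": [0,0,0.115],"rotation": [0,0,0],"claw": 0.1},
    {"offset": [0,0,0.125],"rotation": [0,0,0],"claw": 0.1},
    {"offset": [0,0,0.125],"rotation": [0,0,0],"claw": 0.1},
    {"offset": [0,0,0.125],"rotation": [0,0,0],"claw": 0.1},
  ],
)

```text
clock: 28.75
tcp_pos: [0.6475, -0.1121, 0.1083]
orientation: [-2.222, -2.22, 0.0]
contact_force: [-0.3, -0.1, -0.4]
grip_width: 0.0156
gripper_force: 39.6
```

drive_tool(
  rows=[
    {"offset": [0,0,0.006],"rotation": [0,0,0],"claw": 0.1},
    {"offset": [0,0,0.012],"rotation": [0,0,0],"claw": 0.1},
    {"offset": [0,0,0.012],"rotation": [0,0,0],"claw": 0.1},
    {"offset": [0,0,0.012],"rotation": [0,0,0],"claw": 0.1},
  ],
)

```text
clock: 29.08
tcp_pos: [0.6476, -0.112, 0.1067]
orientation: [2.223, 2.22, 0.0]
contact_force: [-0.3, 0.2, 0.3]
grip_width: 0.016
gripper_force: 39.6
```

drive_tool(
  rows=[
    {"offset": [0,0,0.005],"rotation": [0,0,0],"claw": 0.1},
    {"offset": [0,0,0.009],"rotation": [0,0,0],"claw": 0.1},
    {"offset": [0,0,0.009],"rotation": [0,0,0],"claw": 0.1},
    {"offset": [0,0,0.009],"rotation": [0,0,0],"claw": 0.1},
  ],
)

```text
clock: 29.42
tcp_pos: [0.6478, -0.1121, 0.1062]
orientation: [2.222, 2.22, 0.001]
contact_force: [-1.6, 0.5, 5.3]
grip_width: 0.0156
gripper_force: 40.1
```

Contact at the expected height. I'll release and retreat.

drive_tool(
  rows=[
    {"offset": [0,0,0],"rotation": [0,0,0],"claw": 0.25},
    {"offset": [0,0,0],"rotation": [0,0,0],"claw": 0.45},
    {"offset": [0,0,0],"rotation": [0,0,0],"claw": 0.45},
    {"offset": [0,0,0],"rotation": [0,0,0],"claw": 0.45},
    {"offset": [0,0,-0.07],"rotation": [0,0,0],"claw": 0.45},
    {"offset": [0,0,-0.2],"rotation": [0,0,0],"claw": 0.45},
    {"offset": [0,0,-0.45],"rotation": [0,0,0],"claw": 0.45},
    {"offset": [0,0,-0.7],"rotation": [0,0,0],"claw": 0.45},
    {"offset": [0,0,-0.8],"rotation": [0,0,0],"claw": 0.45},
    {"offset": [0,0,-0.8],"rotation": [0,0,0],"claw": 0.45},
    {"offset": [0,0,-0.8],"rotation": [0,0,0],"claw": 0.45},
    {"offset": [0,0,-0.8],"rotation": [0,0,0],"claw": 0.45},
  ],
)

```text
clock: 30.42
tcp_pos: [0.6469, -0.1117, 0.2246]
orientation: [-2.222, -2.22, 0.001]
contact_force: [0.2, 0.0, -0.4]
grip_width: 0.0386
gripper_force: 0.0
```

Run:
```python
from h import *
print(get_obs()["tcp_pos"],get_obs()["qvel"]); c=(.6475,-.1125)
for b in ((.114,.125),(.096,.106)): circ(["wrist","scene"],c,*b,.05)
f=grab_frame("wrist");X=cloud(f);r=np.hypot(X[...,0]-c[0],X[...,1]-c[1]);p=X[(r>.012)&(r<.032)&(X[...,2]>.095)&(X[...,2]<.108)]
print(np.linalg.lstsq(np.c_[p[:,:2]-c,np.ones(len(p))],p[:,2],rcond=None)[0])
s=grab_frame("scene"); save(s,"s8")
```

```text
[ 0.6469091  -0.11172736  0.22461596] [ 0.00234859  0.01829759 -0.006726    0.01251956 -0.00260761 -0.00076782
  0.00082953]
wrist 287 [ 0.6474 -0.113 ] 0.0091 [ 0.6473 -0.1127  0.1181] 0.1201
scene 73 [ 0.6475 -0.1139] 0.0094 [ 0.6488 -0.1131  0.1194] 0.1228
wrist 3413 [ 0.6474 -0.113 ] 0.0349 [ 0.6474 -0.1114  0.1004] 0.1048
scene 735 [ 0.6466 -0.113 ] 0.0367 [ 0.6521 -0.1124  0.1024] 0.1059
[-0.00058026  0.00070594  0.10036655]
```

View pics/s8.png

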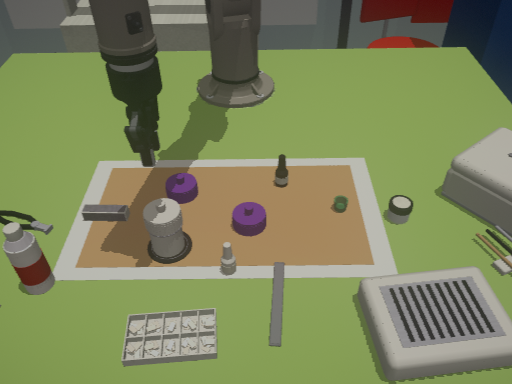

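The stack stands on the mat at (165,228), with the cap level and its top at z about 0.101 against an expected 0.102. The bystanders are where they were, and the gripper is clear.

```bash
python3 -c "
from bench import hand_in; print(hand_in())"
```

```text
the job is handed in; nothing more can be done
None
```

The soaking pot is assembled on the drip mat in the order asked (pot, strainer, bit rack, cap), with the cap measured level and fully down, the other items unmoved, and the job handed in at about 31 s of the 112 s allowed.

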